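# Hang a bone-drying screen on both spring-gate hooks of a lab stand

## Robot

A 6-joint arm with a two-finger parallel gripper is mounted at the origin on the work surface. World frame = base frame: x ahead of the robot, y to its left, z up, the work surface at z = 0. Lengths are in m, angles in rad, forces in N, time in s.
With the tool pointing down it reaches from about 0.375 to 0.975 m from the base axis. Payload 3.8 kg.
Tool frame: the origin (TCP) lies at the very end of the fingers, on their centre line; the grasp point (between the pads) lies 19 mm behind it; z points along the fingers, y is the direction in which the jaws open and shut (so a half turn about z gives the same grasp; the last joint's range is limited). The gripper opens to 85 mm and grips with 20 to 120 N. Pads are 22 mm wide; open, the fingers measure 114 mm over their backs; the gripper's body (76 mm by 85 mm) begins 54 mm behind the grasp point. The pads swing forward as they close: fully open they stand 13 mm farther back than shut.
Start: joints at [1.279, 0.264, 1.604, -0, 1.274, -0.037], TCP at [0.17, 0.653, 0.231] pointing down, gripper open.
Joint ranges: [-2.63, 2.63], [-0.94, 2.18], [0.31, 2.57], [-1.31, 4.45], [0, 2.66], [-2.55, 2.55]. Speed limits (rad/s): [2.57, 2.57, 3.14, 3.14, 3.14, 3.14].

## Interface

Orientations are given as a rotation vector (axis times angle).
In Python, from workcell import status, read_camera, camera_info, order gives the robot as it stands.
- The arm moves only by the tool move_arm, never from a script. Its argument "deltas" is a list of rows, each a list of 3 entries, a list of its own where there are three numbers: the turn, a rotation vector about the world's x, y, z as a fraction of full scale, then the shift along the world's x, y, z as a fraction of full scale, then the closure, from -1 (fully open) to 1 (shut), so that 0 is half open. A call has 1 to 20 rows; each row is the pose to reach, as a shift and turn from the pose commanded when the call began; what a row does not reach only later rows make up. Full scale, the value 1, is 0.1 m for a shift and pi/2 rad for a turn. A row lasts 1/8 s, in which the tool goes at most 62.5 mm and 10.7 degrees, less where a joint would pass 70% of its speed; a pose out of reach is approached as far as the arm can. A call with a number of a shift or a turn outside -1 to 1 is refused whole. A call with a gripper value outside its range is refused whole. The fingers move at their own pace and stop on an object; "grip_force" is the grip in N (left out, the last holds). Time passes only in rows, so rows that repeat a pose let the fingers close. It gives the time, the measured TCP pose, the force and the opening at its end, in the units of the state.
- status.read_state(): the state, without advancing time (a new reading comes with each control period).
- read_camera(name): name is "scene" or "top"; returns (picture, depth): 400x640x3 uint8, red, green, blue; 400x640 float32, m along the optical axis (not along the pixel's ray), 0 where there is no reading.
- camera_info(name): a dict with "K" (3x3 intrinsics, pixels), "D" ([k1, k2, p1, p2, k3] as OpenCV has them; the pictures are not rectified), "R" (3x3) and "t" (3): a world point X has camera coordinates R X + t. Camera axes: x right, y down, z forward; pixel columns grow to the right and rows downward; lengths in m; the calibration is good to about 2 mm. A picture is of the moment at which its call begins. camera_info takes no time and is no camera call.
- order.finish_job(): hands the job in, once; it reports no verdict.
The state is a dict: "time": time; "q": joint angles; "joint_vel": joint speeds; "joint_torque": joint torques, N m; "tool_pos": TCP position; "tcp_rot": TCP orientation; "wrist_force": force on the tool from outside, world axes, zero at the start; "torque": the same for the moment, N m; "width": opening from 0.0 (shut) to 1.0 (fully open).
Only numpy, scipy, OpenCV 4.12 (cv2) and the standard library are available. Lean on these libraries where they do the work, as an engineer would, in place of code of your own. Each camera call takes 0.05 s, during which the arm holds its last target. There are 200 camera calls.

## Task

Take the steel drying screen out of the peg drainer by its blue handle and hang it on the two hooks of the support stand, pressing it down gently past both brass spring gates until both ends of its rail are at the bottom of their hooks. Feel that both hooks are carrying it before you let go, then leave it hanging there. The hooks are only clamped by hand, so do not force them, and leave the bone, the caliper and the jar where they are.

Things in the scene. Friction and masses are not known exactly. Their poses are not given: they have to be found in the camera images.
- screen: Drying screen: upright steel frame with mesh, 206 mm wide, 8 mm thick, 0.36-0.59 kg, balanced. Origin: middle of the underside; x = normal of the mesh, y along its width, z up. Its hanging rail is an 8 mm round rod along y, axis 140 mm above the underside, reaching past the frame (ends at y = +-103) as two lugs that end at y = +-145 mm. It may hang either way round.
- handle (a point): Centre of the screen's blue handle, 180 mm above the screen's underside: a block 16 mm thick (along the screen's x), 70 mm long (along y), 30 mm tall, its lower face 21 mm above the rail's top. Grasp it across its 16 mm from above.
- lug_a (a point): The screen's lug at +y: point on the rail's axis 128 mm from the screen's middle, 140 mm above its underside; belongs in the bottom of a hook.
- lug_b (a point): The screen's lug at -y: the same, at -128 mm.
- drainer: White peg drainer, 150 x 230 x 10 mm, fixed; origin under its middle. The screen stands on its 10 mm base, mesh along the drainer's y, between steel pegs (7 mm thick, tops 52 mm above the table) that leave 14 mm for its 8 mm frame.
- stand: Support stand, fixed: grey base 170 (x) x 330 (y) x 12 mm, origin under its middle, front faces -x. Two upright rods at x = +30, y = +-128 mm end 282 mm above the table. Each bears a blue clamp with a snap hook of 6 mm wire in front of the rod (-x), open upward. Clamps and hook tips reach at most 273 mm above the table. Each clamp is only hand-tight: over 15 N on a hook is too much.
- post_left: The stand's 12 mm rod at its +y side, with clamp, hook and gate. Origin at the rod's foot, 12 mm above the table; axes as the stand's. Gate: brass bar that closes the throat 41 mm above the seat of the rail's axis. The rail meets it 47 mm above the seat, must push it down with about 5 N per hook (the screen's weight is not enough), and is past it 20 mm above the seat.
- post_right: The stand's rod at its -y side, the same otherwise. Once the rail is past a gate it springs shut above the rail and holds it against an upward pull; the rail then goes on freely down to the hook's bottom.
- throat_left (a point): Left hook, NOMINAL seat: where the rail's axis comes to rest at the hook's bottom, 190 mm above the table, 45 mm in front of the rod. Sideways true, but each clamp was set by hand: the real seat is anywhere up to 10 mm higher or lower, not reported, different for the two hooks. Find it by feel. The throat there is 18 mm wide front to back; the rail enters straight down.
- throat_right (a point): Right hook, nominal seat, likewise 190 mm above the table; its real height also differs by up to 10 mm, independently of the left, so the hung screen may slope by up to 20 mm between its hooks. The hook tip ends 57 mm above the seat.
- femur: Thigh bone, loose, lying along its x, 360 mm long, 44 mm high at the ends, origin underneath near its middle. Leave it.
- caliper: Digital caliper, loose, lying along its x, 200 mm long, 12 mm high, blue body; origin underneath its middle. Leave it.
- jar: Small specimen jar, loose, 52 mm wide, 75 mm tall; origin under its middle. Leave it.

How it is judged:
By the outcome, as a careful person would: the job done as asked, in the order asked, and still so for the second after the job is handed in, with the robot touching nothing.
It also fails if it takes over 67 s, if anything falls off the work surface, if the arm or the gripper's body presses on something with over 40 N, if the wrist force passes 120 N, or if a joint passes its speed limit or range.

## Working session

There is one attempt and no reset: what is moved stays moved. The work goes in short steps, Python scripts to look and compute and a tool call to move; the robot and the scene stay as the last step left them, time stands still between calls to the robot, and variables do not carry over. Pictures are saved under pics/ and viewed, about 8 in all and at most 12, crops included, and the job is handed in when it is done.

Besides the shell and the picture viewer there is one more tool, called after "Call:" by a JSON object that holds its "fn" and its "kwargs". move_arm: Moves the arm, as the interface text tells. Its arguments: {"type":"object","properties":{"deltas":{"type":"array","items":{"type":"array"}},"grip_force":{"type":"number"}},"required":["deltas"]}

```bash
mkdir -p pics; cat > h.py <<'E'
import numpy as np, cv2
from workcell import status, read_camera, camera_info, order
def snap(name,fn):
    im,d=read_camera(name); np.savez('%s.npz'%fn,im=im,d=d)
    cv2.imwrite('pics/%s.png'%fn,im[:,:,::-1]); return im,d
def cloud(name,d):
    c=camera_info(name);K,D,R,t=[np.array(c[k],float) for k in 'K D R t'.split()]
    v,u=np.mgrid[0:d.shape[0],0:d.shape[1]]
    n=cv2.undistortPoints(np.stack([u.ravel(),v.ravel()],1).astype(float)[:,None],K,D)[:,0]
    P=np.c_[n,np.ones(len(n))]*d.reshape(-1,1)
    P=(P-t.ravel())@R; P[d.ravel()==0]=np.nan
    return P.reshape(d.shape+(3,))
def pix(name,X):
    c=camera_info(name);K,D,R,t=[np.array(c[k],float) for k in 'K D R t'.split()]
    return cv2.projectPoints(np.atleast_2d(X).astype(float),cv2.Rodrigues(R)[0],t,K,D)[0][:,0]
E
python3 - <<'E'
from h import *
for n in('scene','top'):
    snap(n,n+'0'); c=camera_info(n); print(n,-np.array(c['R']).T@np.array(c['t']).ravel(), np.array(c['K'])[0,0])
s=status.read_state();print({k:np.round(v,3) for k,v in s.items()})
E
```

```text
scene [1.11517653 0.47852841 1.09378718] 480.72451284328224
top [ 0.46568631 -0.00239403  1.19682048] 364.4308259987825
{'time': np.float64(0.1), 'q': array([ 1.279,  0.265,  1.605,  0.   ,  1.274, -0.037]), 'joint_vel': array([ 0.   , -0.001, -0.003, -0.   ,  0.001, -0.001]), 'joint_torque': array([ 0.0000e+00, -5.1670e+01, -3.6859e+01, -0.0000e+00,  6.0000e-03,
       -0.0000e+00]), 'tool_pos': array([0.17 , 0.653, 0.23 ]), 'tcp_rot': array([-3.990e-01, -3.116e+00,  3.000e-03]), 'wrist_force': array([ 1.247, -0.727, -1.185]), 'torque': array([-0.02 ,  0.014,  0.012]), 'width': np.float64(1.002)}
```

View pics/scene0.png

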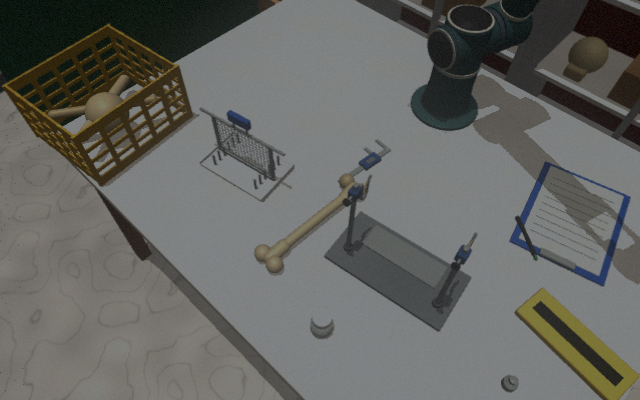

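View pics/top0.png

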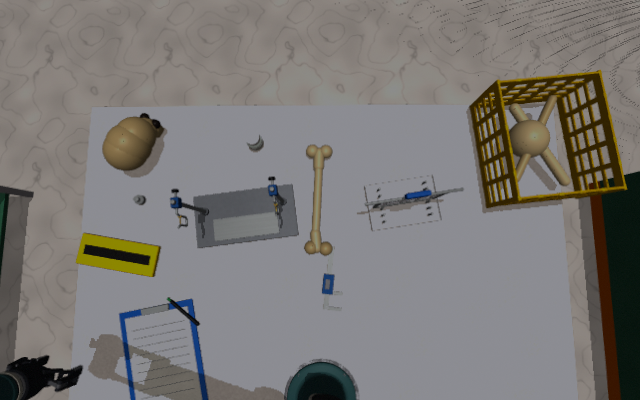

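The scene view shows the screen at (245,150) with its blue handle, the bone between it and the stand, and the stand's hooks at (360,185) and (465,245). In the top view the handle is at (418,195), the rail runs from (360,213) to (462,188), and the clamps are at (175,203) and (272,185) with the hooks toward the robot.

```bash
python3 - <<'E'
from h import *
def rect(p):
    (c,s,a)=cv2.minAreaRect(p.astype(np.float32)*1000); return np.round(c,1),np.round(s,1),round(a,2)
allp=[]
for n in('scene','top'):
    z=np.load(n+'0.npz');im=z['im'];d=z['d'];P=cloud(n,d);hsv=cv2.cvtColor(im,cv2.COLOR_RGB2HSV)
    blue=(hsv[...,0]>100)&(hsv[...,0]<130)&(hsv[...,1]>120)&(hsv[...,2]>40)
    k,l,st,ce=cv2.connectedComponentsWithStats(blue.astype(np.uint8))
    for i in range(1,k):
        if st[i,4]>15:
            q=P[l==i];q=q[~np.isnan(q[:,0])]
            if len(q)<5: continue
            print(n,ce[i].round(),st[i,4],'med',np.median(q,0).round(4),'min',np.percentile(q,3,axis=0).round(3),'max',np.percentile(q,97,axis=0).round(3))
    X,Y,Z=P[...,0],P[...,1],P[...,2]
    # stand region
    m=(Z>0.007)&(Z<0.018)&(Y>0.02)&(Y<0.5)&(X>.4)&(X<.85)
    g=im.max(2)<140
    k,l,st,ce=cv2.connectedComponentsWithStats((m&g).astype(np.uint8));i=1+np.argmax(st[1:,4])
    print(n,'stand',rect(P[l==i][:,:2]),'z',np.median(P[l==i][:,2]))
    m=(Z>0.15)&(Z<0.3)&(Y>-.45)&(Y<-.08)&(X>.45)&(X<.85)
    for lo,hi in((.14,.165),(.185,.215)):
        q=P[m&(Z>lo)&(Z<hi)];print(n,'screen',lo,rect(q[:,:2]),len(q),np.median(q[:,2]))
    for lo,hi in((.1,.16),(.17,.2),(.2,.23),(.23,.26),(.26,.3)):
        for a,b in((.05,.25),(.25,.5)):
            q=P[(Z>lo)&(Z<hi)&(Y>a)&(Y<b)&(X>.4)&(X<.85)]
            if len(q): print(n,lo,a,len(q),q.min(0).round(3),q.max(0).round(3),np.median(q,0).round(3))
E
```

```text
scene [238. 117.] 82 med [ 0.6088 -0.2667  0.2046] min [ 0.602 -0.298  0.202] max [ 0.617 -0.238  0.209]
scene [547. 166.] 16 med [-0.0031  0.3633  0.0058] min [-0.009  0.355  0.002] max [0.014 0.371 0.008]
scene [606. 243.] 733 med [0.1446 0.6065 0.0059] min [-0.047  0.476  0.002] max [0.261 0.64  0.01 ]
scene [530. 201.] 258 med [0.1491 0.3923 0.006 ] min [0.074 0.373 0.002] max [0.22  0.411 0.01 ]
scene [518. 238.] 172 med [0.2819 0.4233 0.006 ] min [0.248 0.408 0.002] max [0.296 0.459 0.01 ]
scene [537. 249.] 22 med [0.2748 0.4799 0.0047] min [0.268 0.471 0.003] max [0.281 0.486 0.009]
scene stand (array([564.8, 248.9]), array([173. , 330.4]), 7.2) z 0.012798894858538195
scene screen 0.14 (array([ 608. , -270.4]), array([ 10.5, 292.9]), 8.97) 262 0.15337309287873319
scene screen 0.185 (array([ 608.5, -269.1]), array([18.6, 74.5]), 11.7) 235 0.2021042278508034
scene 0.1 0.05 69 [0.607 0.121 0.1  ] [0.618 0.132 0.16 ] [0.615 0.128 0.131]
scene 0.1 0.25 75 [0.578 0.374 0.1  ] [0.587 0.385 0.159] [0.583 0.38  0.132]
scene 0.17 0.05 70 [0.553 0.116 0.17 ] [0.618 0.132 0.199] [0.611 0.
[... 1676 characters left out ...]
22 0.13 ]
top 0.1 0.25 29 [0.575 0.374 0.103] [0.586 0.381 0.158] [0.579 0.376 0.133]
top 0.17 0.05 21 [0.557 0.116 0.17 ] [0.614 0.128 0.195] [0.574 0.12  0.19 ]
top 0.17 0.25 38 [0.521 0.37  0.17 ] [0.586 0.38  0.199] [0.545 0.375 0.192]
top 0.2 0.05 5 [0.554 0.116 0.202] [0.578 0.122 0.216] [0.558 0.118 0.212]
top 0.2 0.25 33 [0.522 0.37  0.2  ] [0.585 0.38  0.228] [0.55  0.375 0.213]
top 0.23 0.05 76 [0.547 0.115 0.233] [0.649 0.139 0.26 ] [0.592 0.122 0.253]
top 0.23 0.25 93 [0.516 0.368 0.231] [0.616 0.394 0.26 ] [0.562 0.374 0.253]
top 0.26 0.05 106 [0.6   0.114 0.261] [0.648 0.137 0.285] [0.613 0.125 0.266]
top 0.26 0.25 128 [0.552 0.369 0.26 ] [0.617 0.392 0.285] [0.581 0.378 0.268]
```

Call:
{"fn": "move_arm", "kwargs": {"deltas": [[[0, 0, -0.04], [0.2, -0.4, 0.4], -1], [[0, 0, -0.075], [0.44, -0.92, 0.8], -1]], "grip_force": 60}}

```text
time: 0.35
tool_pos: [0.2116, 0.5657, 0.3064]
tcp_rot: [-0.583, -3.087, 0.004]
wrist_force: [0.4, 0.5, 1.0]
width: 0.997
```

Call:
{"fn": "move_arm", "kwargs": {"deltas": [[[0, 0, -0.04], [0.22, -0.46, 0], -1], [[0, 0, -0.075], [0.44, -0.92, 0], -1]]}}

```text
time: 0.6
tool_pos: [0.2561, 0.4733, 0.3075]
tcp_rot: [0.765, 3.047, 0.001]
wrist_force: [0.4, -0.2, -0.7]
width: 1.001
```

Call:
{"fn": "move_arm", "kwargs": {"deltas": [[[0, 0, -0.04], [0.22, -0.46, 0], -1], [[0, 0, -0.075], [0.44, -0.92, 0], -1]]}}

```text
time: 0.85
tool_pos: [0.2998, 0.3809, 0.3066]
tcp_rot: [-0.943, -2.997, 0.001]
wrist_force: [1.0, 1.1, 0.8]
width: 1.0
```

Call:
{"fn": "move_arm", "kwargs": {"deltas": [[[0, 0, -0.04], [0.22, -0.46, 0], -1], [[0, 0, -0.075], [0.44, -0.92, 0], -1]]}}

```text
time: 1.1
tool_pos: [0.3438, 0.289, 0.3067]
tcp_rot: [-1.118, -2.936, 0.001]
wrist_force: [0.4, 0.7, -0.6]
width: 1.003
```

Call:
{"fn": "move_arm", "kwargs": {"deltas": [[[0, 0, -0.04], [0.22, -0.46, 0], -1], [[0, 0, -0.075], [0.44, -0.92, 0], -1]]}}

```text
time: 1.35
tool_pos: [0.3878, 0.197, 0.3067]
tcp_rot: [-1.289, -2.865, 0.0]
wrist_force: [0.8, -0.0, -0.7]
width: 1.005
```

Call:
{"fn": "move_arm", "kwargs": {"deltas": [[[0, 0, -0.04], [0.22, -0.46, 0], -1], [[0, 0, -0.075], [0.44, -0.92, 0], -1]]}}

```text
time: 1.6
tool_pos: [0.4318, 0.1051, 0.3068]
tcp_rot: [-1.456, -2.784, -0.0]
wrist_force: [1.0, 0.0, -0.5]
width: 0.998
```

Call:
{"fn": "move_arm", "kwargs": {"deltas": [[[0, 0, -0.04], [0.22, -0.46, 0], -1], [[0, 0, -0.075], [0.44, -0.92, 0], -1]]}}

```text
time: 1.85
tool_pos: [0.4758, 0.013, 0.3067]
tcp_rot: [-1.617, -2.693, -0.0]
wrist_force: [0.9, 0.6, -0.9]
width: 1.001
```

Call:
{"fn": "move_arm", "kwargs": {"deltas": [[[0, 0, -0.04], [0.22, -0.46, 0], -1], [[0, 0, -0.075], [0.44, -0.92, 0], -1]]}}

```text
time: 2.1
tool_pos: [0.5198, -0.0789, 0.3066]
tcp_rot: [-1.773, -2.593, -0.0]
wrist_force: [0.8, 1.0, -0.2]
width: 1.002
```

Call:
{"fn": "move_arm", "kwargs": {"deltas": [[[0, 0, -0.04], [0.22, -0.46, 0], -1], [[0, 0, -0.075], [0.44, -0.92, 0], -1]]}}

```text
time: 2.35
tool_pos: [0.5638, -0.1708, 0.3065]
tcp_rot: [-1.922, -2.484, 0.0]
wrist_force: [0.3, 0.0, 0.1]
width: 1.001
```

Call:
{"fn": "move_arm", "kwargs": {"deltas": [[[0, 0, -0.04], [0.22, -0.46, 0], -1], [[0, 0, -0.07], [0.44, -0.92, 0], -1], [[0, 0, -0.07], [0.44, -0.92, 0], -1], [[0, 0, -0.07], [0.44, -0.92, 0], -1], [[0, 0, -0.07], [0.44, -0.92, 0], -1]]}}

```text
time: 2.98
tool_pos: [0.6072, -0.2601, 0.3071]
tcp_rot: [-2.052, -2.378, -0.0]
wrist_force: [0.4, 0.5, -0.2]
width: 0.999
```

```bash
python3 - <<'E'
from h import *
from scipy.spatial.transform import Rotation as Ro
s=status.read_state();print({k:np.round(v,4) for k,v in s.items()})
R=Ro.from_rotvec(s['tcp_rot']).as_matrix();print(R.round(4),np.degrees(np.arctan2(R[1,1],R[0,1])))
E
```

```text
{'time': np.float64(2.975), 'q': array([-4.4260e-01,  2.0200e-01,  1.5413e+00,  3.0000e-04,  1.3987e+00,
       -5.8950e-01]), 'joint_vel': array([ 0.0063, -0.0096,  0.0008, -0.0014, -0.0016, -0.0023]), 'joint_torque': array([-4.11700e-01, -4.86178e+01, -3.78327e+01, -2.36000e-02,
       -1.39000e-02,  2.00000e-04]), 'tool_pos': array([ 0.6072, -0.2601,  0.3071]), 'tcp_rot': array([-2.0521e+00, -2.3782e+00, -2.0000e-04]), 'wrist_force': array([ 0.4087,  0.5402, -0.1562]), 'torque': array([ 0.0289, -0.0254,  0.0091]), 'width': np.float64(0.9992)}
[[-1.464e-01  9.892e-01 -2.000e-04]
 [ 9.892e-01  1.464e-01  4.000e-04]
 [ 4.000e-04 -2.000e-04 -1.000e+00]] 8.419130519823478
```

Call:
{"fn": "move_arm", "kwargs": {"deltas": [[[0, 0, 0.004], [0.02, -0.09, 0], -1], [[0, 0, 0.004], [0.02, -0.09, -0.4], -1], [[0, 0, 0.004], [0.02, -0.09, -0.8], -1], [[0, 0, 0.004], [0.02, -0.09, -0.8], -1], [[0, 0, 0.004], [0.02, -0.09, -0.8], -1]]}}

```text
time: 3.6
tool_pos: [0.6103, -0.2706, 0.2288]
tcp_rot: [2.044, 2.383, 0.001]
wrist_force: [-0.2, 0.6, 1.5]
width: 0.999
```

Call:
{"fn": "move_arm", "kwargs": {"deltas": [[[0, 0, 0], [0, 0, -0.28], -1], [[0, 0, 0], [0, 0, -0.56], -1], [[0, 0, 0], [0, 0, -0.56], -1], [[0, 0, 0], [0, 0, -0.56], -1]]}}

```text
time: 4.1
tool_pos: [0.6111, -0.271, 0.1739]
tcp_rot: [2.044, 2.381, 0.001]
wrist_force: [0.4, -0.2, 0.0]
width: 0.999
```

```bash
python3 - <<'E'
from h import *
snap('scene','s1'); im,d=snap('top','t1')
cv2.imwrite('pics/c1.png',np.hstack([cv2.resize(cv2.imread('pics/s1.png')[80:220,170:310],None,fx=2.8,fy=2.8),cv2.resize(cv2.imread('pics/t1.png')[130:270,345:485],None,fx=2.8,fy=2.8)]))
s=status.read_state();print({k:np.round(s[k],4) for k in('tool_pos','wrist_force','tcp_rot')})
E
```

```text
{'tool_pos': array([ 0.6111, -0.2711,  0.174 ]), 'wrist_force': array([ 0.2875, -0.3278,  0.5879]), 'tcp_rot': array([2.0435e+00, 2.3806e+00, 1.6000e-03])}
```

View pics/c1.png

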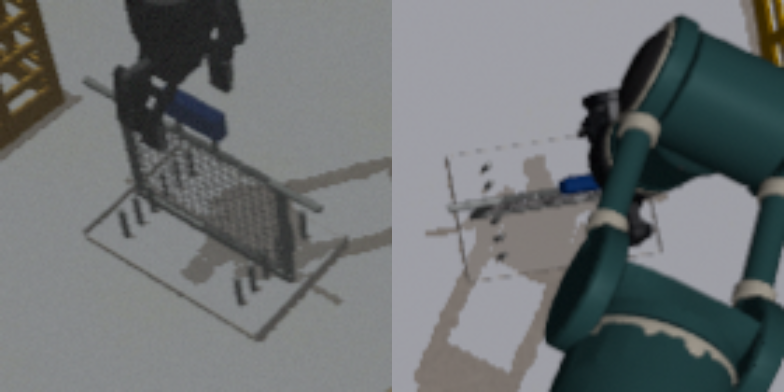

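```bash
python3 - <<'E'
from h import *
t=np.array([.6111,-.2711,.174]);a=np.radians(8.5);x=np.array([np.cos(a),np.sin(a),0])
p=pix('scene',[t,t+x*.048,t-x*.048,t+[0,0,.019],[.6088,-.269,.19]])
print(((p-[170,80])*2.8).round(0))
E
```

```text
[[190. 126.]
 [156. 157.]
 [223.  96.]
 [188. 111.]
 [192. 113.]]
```

The crop shows the fingers straddling the blue handle, tips near (150,140) and (222,85), as projected. I'll correct 2 mm and close.

Call:
{"fn": "move_arm", "kwargs": {"deltas": [[[0, 0, 0.003], [-0.02, 0.02, -0.02], -1], [[0, 0, 0.003], [-0.02, 0.02, -0.02], -1], [[0, 0, 0.003], [-0.02, 0.02, -0.02], 1], [[0, 0, 0.003], [-0.02, 0.02, -0.02], 1], [[0, 0, 0.003], [-0.02, 0.02, -0.02], 1], [[0, 0, 0.003], [-0.02, 0.02, -0.02], 1], [[0, 0, 0.003], [-0.02, 0.02, -0.02], 1], [[0, 0, 0.003], [-0.02, 0.02, -0.02], 1]]}}

```text
time: 5.2
tool_pos: [0.6077, -0.2684, 0.1691]
tcp_rot: [2.041, 2.388, 0.0]
wrist_force: [0.4, 0.0, 0.4]
width: 0.177
```

```bash
python3 - <<'E'
from h import *
s=status.read_state();print({k:np.round(s[k],4) for k in('tool_pos','wrist_force','torque','tcp_rot','width')})
E
```

```text
{'tool_pos': array([ 0.6077, -0.2684,  0.1691]), 'wrist_force': array([0.4473, 0.0364, 0.4071]), 'torque': array([-0.0363, -0.0708, -0.0177]), 'tcp_rot': array([2.0406, 2.3883, 0.    ]), 'width': np.float64(0.1772)}
```

Call:
{"fn": "move_arm", "kwargs": {"deltas": [[[0, 0, 0], [0, 0, 0], 1], [[0, 0, 0], [0, 0, 0.05], 1], [[0, 0, 0], [0, 0, 0.2], 1], [[0, 0, 0], [0, 0, 0.45], 1], [[0, 0, 0], [0, 0, 0.7], 1], [[0, 0, 0], [0, 0, 0.9], 1], [[0, 0, 0], [0, 0, 0.9], 1], [[0, 0, 0], [0, 0, 0.9], 1], [[0, 0, 0], [0, 0, 0.9], 1]], "grip_force": 80}}

```text
time: 6.32
tool_pos: [0.6067, -0.2679, 0.2572]
tcp_rot: [-2.039, -2.386, 0.001]
wrist_force: [0.7, 0.2, -4.8]
width: 0.181
```

```bash
python3 - <<'E'
from h import *
s=status.read_state();print({k:np.round(s[k],4) for k in('tool_pos','wrist_force','torque','tcp_rot','width')})
E
```

```text
{'tool_pos': array([ 0.6067, -0.2679,  0.2572]), 'wrist_force': array([ 0.7202,  0.1616, -4.82  ]), 'torque': array([-0.0192, -0.0196, -0.0192]), 'tcp_rot': array([-2.0387e+00, -2.3863e+00,  1.2000e-03]), 'width': np.float64(0.1806)}
```

Call:
{"fn": "move_arm", "kwargs": {"deltas": [[[0, 0, 0], [-0.05, 0.1, 0.2], 1], [[0, 0, 0], [-0.15, 0.4, 0.45], 1], [[0, 0, 0], [-0.26, 0.7, 0.6], 1], [[0, 0, 0], [-0.36, 1, 0.6], 1]]}}

```text
time: 6.82
tool_pos: [0.5721, -0.1673, 0.3228]
tcp_rot: [2.038, 2.385, 0.003]
wrist_force: [1.6, 0.0, -4.2]
width: 0.178
```

Call:
{"fn": "move_arm", "kwargs": {"deltas": [[[0, 0, -0.005], [-0.1, 0.35, 0], 1], [[0, 0, -0.01], [-0.2, 0.7, 0], 1], [[0, 0, -0.02], [-0.3, 1, 0], 1]]}}

```text
time: 7.2
tool_pos: [0.5409, -0.0665, 0.3205]
tcp_rot: [2.077, 2.356, 0.002]
wrist_force: [0.7, 0.4, -4.2]
width: 0.18
```

Call:
{"fn": "move_arm", "kwargs": {"deltas": [[[0, 0, 0], [-0.1, 0.35, 0], 1], [[0, 0, 0], [-0.2, 0.7, 0], 1], [[0, 0, 0], [-0.3, 1, 0], 1]]}}

```text
time: 7.58
tool_pos: [0.5108, 0.0334, 0.3205]
tcp_rot: [2.077, 2.356, 0.002]
wrist_force: [-0.2, -0.3, -5.1]
width: 0.172
```

Call:
{"fn": "move_arm", "kwargs": {"deltas": [[[0, 0, 0], [-0.1, 0.35, 0], 1], [[0, 0, 0], [-0.2, 0.7, 0], 1], [[0, 0, 0], [-0.3, 1, 0], 1]]}}

```text
time: 7.95
tool_pos: [0.4807, 0.1333, 0.3205]
tcp_rot: [2.077, 2.356, 0.002]
wrist_force: [0.4, -0.1, -3.9]
width: 0.181
```

Call:
{"fn": "move_arm", "kwargs": {"deltas": [[[0, 0, 0], [-0.1, 0.35, 0], 1], [[0, 0, 0], [-0.2, 0.7, 0], 1], [[0, 0, 0], [-0.3, 0.9, 0], 1], [[0, 0, 0], [-0.3, 1, 0], 1], [[0, 0, 0], [-0.3, 1, 0], 1], [[0, 0, 0], [-0.3, 1, 0], 1], [[0, 0, 0], [-0.3, 1, 0], 1]]}}

```text
time: 8.82
tool_pos: [0.4519, 0.2309, 0.319]
tcp_rot: [2.079, 2.355, -0.0]
wrist_force: [0.0, -0.8, -3.7]
width: 0.175
```

```bash
python3 - <<'E'
from h import *
snap('scene','s2'); snap('top','t2')
s=status.read_state();print({k:np.round(s[k],4) for k in('tool_pos','wrist_force','torque','tcp_rot','width')})
v=s['tcp_rot'];print(2*np.degrees(np.arctan2(v[1],v[0]))-90)
cv2.imwrite('pics/c2.png',np.hstack([cv2.resize(cv2.imread('pics/s2.png')[100:340,280:520],(400,400)),cv2.resize(cv2.imread('pics/t2.png')[130:330,130:330],(400,400))]))
E
```

```text
{'tool_pos': array([0.4519, 0.231 , 0.319 ]), 'wrist_force': array([-1.1882,  0.1803, -4.0417]), 'torque': array([-0.0113, -0.0125,  0.0055]), 'tcp_rot': array([ 2.0793e+00,  2.3550e+00, -4.0000e-04]), 'width': np.float64(0.18)}
7.1172088195751115
```

View pics/c2.png

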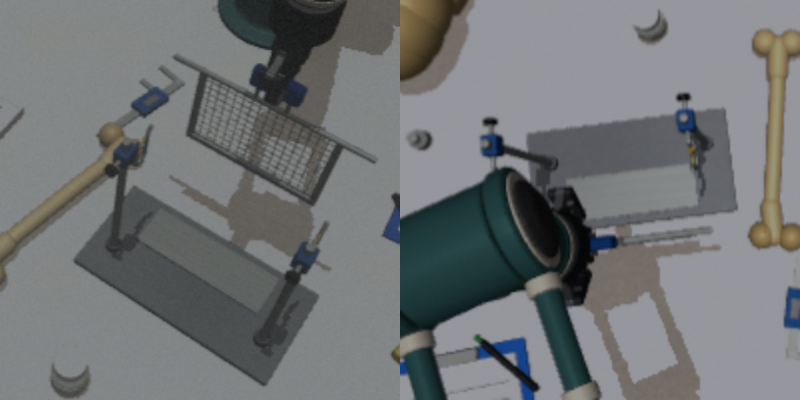

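The crops show the screen held level in front of the stand, with the rail ends at (180,58) and (375,160) on the left. Now I'll measure the rail in hand and the hooks.

```bash
cat >> h.py <<'E'
a=np.radians(7.2);C=np.array([.5655,.2494,0]);RS=np.array([[np.cos(a),-np.sin(a),0],[np.sin(a),np.cos(a),0],[0,0,1]])
def st(P): return (P-C)@RS
E
python3 - <<'E'
from h import *
for n,f in(('scene','s2'),('top','t2')):
    S=st(cloud(n,np.load(f+'.npz')['d']))
    q=S[(abs(S[...,2]-.298)<.018)&(abs(S[...,0]+.115)<.03)&(abs(S[...,1])<.16)]
    q=q[(q[:,1]<-.05)|(q[:,1]>.05)]
    if len(q)>10:
        fx=np.polyfit(q[:,1],q[:,0],1);fz=np.polyfit(q[:,1],q[:,2],1);print(n,'rail',len(q),'x',fx.round(4),'z',fz.round(4),'y',q[:,1].min(),q[:,1].max(), np.std(q[:,2]-np.polyval(fz,q[:,1])))
for n in('scene','top'):
    S=st(cloud(n,np.load(n+'0.npz')['d']))
    for sg in(1,-1):
        q=S[(abs(S[...,1]-sg*.128)<.025)&(S[...,0]<.005)&(S[...,0]>-.06)&(S[...,2]>.15)&(S[...,2]<.29)]
        q=q[np.argsort(q[:,2])];print(n,sg,len(q));print((q[::max(1,len(q)//14)]*1000).round(0).tolist(), (q[-1]*1000).round(0))
        r=S[(abs(S[...,1]-sg*.128)<.025)&(abs(S[...,0]-.02)<.06)&(S[...,2]>.24)&(S[...,2]<.278)]
        print('ymean',r[:,1].mean())
print('tcp',st(np.array(status.read_state()['tool_pos'])))
E
```

```text
scene rail 441 x [ 0.0037 -0.1139] z [-0.0007  0.2989] y -0.14959156418125885 0.13869197187065163 0.006425121139803243
top rail 132 x [ 0.0027 -0.1137] z [2.000e-04 3.032e-01] y -0.1493995607328771 -0.050488884651022824 0.0020453987634372352
scene 1 49
[[-25.0, 130.0, 217.0], [-27.0, 124.0, 225.0], [-26.0, 125.0, 233.0], [-26.0, 124.0, 235.0], [-21.0, 126.0, 236.0], [-22.0, 127.0, 240.0], [-26.0, 125.0, 241.0], [-26.0, 126.0, 241.0], [-33.0, 129.0, 243.0], [-30.0, 129.0, 243.0], [-31.0, 125.0, 246.0], [-31.0, 127.0, 248.0], [-33.0, 128.0, 250.0], [-32.0, 125.0, 252.0], [2.0, 125.0, 255.0], [-1.0, 127.0, 257.0], [1.0, 126.0, 259.0]] [  1. 126. 259.]
ymean 0.12717472501448956
scene -1 112
[[-22.0, -132.0, 186.0], [-9.0, -126.0, 190.0], [-22.0, -130.0, 192.0], [-27.0, -127.0, 197.0], [-1.0, -128.0, 202.0], [-26.0, -131.0, 206.0], [2.0, -127.0, 213.0], [-26.0, -130.0, 222.0], [-27.0, -126.0, 232.0], [-26.0, -129.0, 234.0], [-2.0, -126.0, 236.0], [-31.0, -127.0, 241.0], [-29.0, -129.0, 246.0], [-33.0, -127.0, 251.0]] [   2. -129.  257.]
ymean -0.1263036726034844
top 1 79
[[-17.0, 127.0, 1
[... 209 characters left out ...]
], [-4.0, 123.0, 239.0], [-2.0, 125.0, 240.0], [-26.0, 126.0, 244.0], [-28.0, 129.0, 248.0], [3.0, 125.0, 253.0], [5.0, 126.0, 258.0]] [  2. 127. 261.]
ymean 0.12529017641465637
top -1 53
[[-15.0, -126.0, 188.0], [-10.0, -130.0, 188.0], [-22.0, -131.0, 191.0], [-2.0, -131.0, 193.0], [-5.0, -131.0, 195.0], [-28.0, -129.0, 202.0], [-24.0, -131.0, 216.0], [-10.0, -130.0, 233.0], [-23.0, -131.0, 235.0], [-7.0, -128.0, 236.0], [-4.0, -128.0, 237.0], [-23.0, -129.0, 239.0], [-27.0, -131.0, 241.0], [-2.0, -126.0, 244.0], [-27.0, -129.0, 248.0], [-32.0, -127.0, 250.0], [1.0, -131.0, 253.0], [1.0, -128.0, 256.0]] [   4. -129.  258.]
ymean -0.12943988787820543
tcp [-0.11505083 -0.00397167  0.31899417]
```

Call:
{"fn": "move_arm", "kwargs": {"deltas": [[[0, 0, 0.002], [0.15, 0.03, 0], 1], [[0, 0, 0.002], [0.4, 0.07, 0], 1], [[0, 0, 0.002], [0.65, 0.11, 0], 1], [[0, 0, 0.002], [0.87, 0.145, 0], 1], [[0, 0, 0.002], [0.985, 0.165, 0], 1], [[0, 0, 0.002], [0.985, 0.165, 0], 1], [[0, 0, 0.002], [0.985, 0.165, 0], 1], [[0, 0, 0.002], [0.985, 0.165, 0], 1]]}}

```text
time: 9.93
tool_pos: [0.5495, 0.2482, 0.3193]
tcp_rot: [-2.074, -2.36, -0.0]
wrist_force: [-0.7, -0.6, -3.8]
width: 0.176
```

```bash
python3 - <<'E'
from h import *
s=status.read_state();print({k:np.round(s[k],4) for k in('tool_pos','wrist_force','torque','tcp_rot','width')})
print('tcp',st(np.array(s['tool_pos'])));v=s['tcp_rot'];print(2*np.degrees(np.arctan2(v[1],v[0]))-90)
for n,f in(('scene','s3'),('top','t3')):
    im,d=snap(n,f);S=st(cloud(n,d))
    for y0,y1 in((-.155,-.11),(-.11,-.05),(.05,.11),(.11,.155)):
        q=S[(abs(S[...,2]-.298)<.012)&(abs(S[...,0]+.015)<.02)&(S[...,1]>y0)&(S[...,1]<y1)]
        if len(q)>4: print(n,len(q),np.median(q,0).round(4),q[:,1].min().round(3),q[:,1].max().round(3))
cv2.imwrite('pics/c3.png',np.hstack([cv2.resize(cv2.imread('pics/s3.png')[130:290,330:490],(400,400)),cv2.resize(cv2.imread('pics/t3.png')[130:290,150:310],(400,400))]))
E
```

```text
{'tool_pos': array([0.5495, 0.2482, 0.3193]), 'wrist_force': array([-0.6858, -0.5905, -3.8371]), 'torque': array([ 0.031 ,  0.0208, -0.035 ]), 'tcp_rot': array([-2.0739e+00, -2.3597e+00, -1.0000e-04]), 'width': np.float64(0.176)}
tcp [-0.01602061  0.00077647  0.31928135]
-352.6225060356455
scene 63 [-0.0153 -0.1271  0.303 ] -0.145 -0.11
scene 144 [-0.0148 -0.0817  0.302 ] -0.109 -0.05
scene 169 [-0.0152  0.0823  0.3016] 0.05 0.11
scene 76 [-0.0151  0.1271  0.3026] 0.11 0.144
top 47 [-0.0149 -0.1281  0.3038] -0.145 -0.111
top 79 [-0.0149 -0.0806  0.3038] -0.109 -0.05
top 32 [-0.0162  0.1316  0.3041] 0.113 0.145
```

View pics/c3.png

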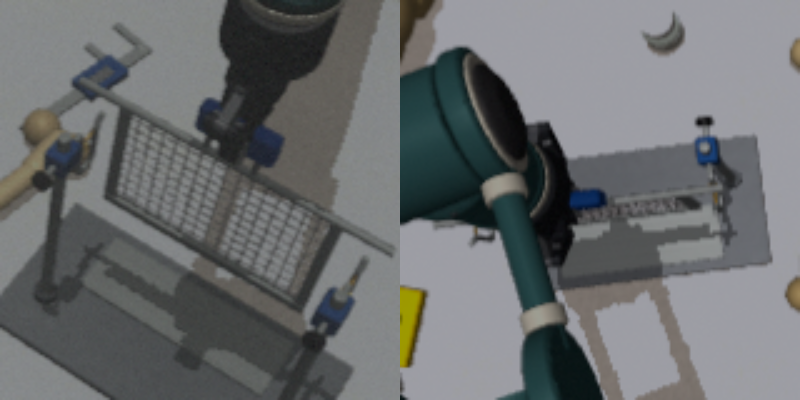

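Rail is level and centred over the hooks (x = −15 mm, ends at ±145 mm). I'll lower it to just above the gates.

Call:
{"fn": "move_arm", "kwargs": {"deltas": [[[0, 0, 0], [0, 0, -0.1], 1], [[0, 0, 0], [0, 0, -0.22], 1], [[0, 0, 0], [0, 0, -0.34], 1], [[0, 0, 0], [0, 0, -0.44], 1], [[0, 0, 0], [0, 0, -0.44], 1], [[0, 0, 0], [0, 0, -0.44], 1]]}}

```text
time: 10.78
tool_pos: [0.5503, 0.2483, 0.2753]
tcp_rot: [2.074, 2.359, 0.001]
wrist_force: [0.4, 0.5, -4.3]
width: 0.176
```

```bash
cat > f.py <<'E'
from h import *
s=status.read_state();F=np.array(s['wrist_force'])@RS;M=np.array(s['torque'])@RS
print('t',round(float(s['time']),2),'tcp',(st(np.array(s['tool_pos']))*1000).round(1),'F',F.round(2),'M',M.round(3),'w',round(float(s['width']),3),'tilt',np.round(s['tcp_rot'],4))
E
python3 f.py
```

```text
t 10.78 tcp [-15.2   0.8 275.3] F [ 0.46  0.41 -4.34] M [0.009 0.029 0.01 ] w 0.176 tilt [2.0742e+00 2.3593e+00 7.0000e-04]
```

Call:
{"fn": "move_arm", "kwargs": {"deltas": [[[0, 0, 0], [0, 0, -0.03], 1], [[0, 0, 0], [0, 0, -0.06], 1], [[0, 0, 0], [0, 0, -0.09], 1], [[0, 0, 0], [0, 0, -0.12], 1], [[0, 0, 0], [0, 0, -0.12], 1], [[0, 0, 0], [0, 0, -0.12], 1]]}}

```text
time: 11.52
tool_pos: [0.5502, 0.2482, 0.2631]
tcp_rot: [2.074, 2.359, 0.0]
wrist_force: [1.0, 0.7, -3.8]
width: 0.174
```

```bash
python3 f.py
```

```text
t 11.53 tcp [-15.4   0.7 263.1] F [ 1.12  0.61 -3.76] M [-0.079 -0.    -0.043] w 0.174 tilt [2.0742 2.3594 0.    ]
```

Call:
{"fn": "move_arm", "kwargs": {"deltas": [[[0, 0, 0], [0, 0, -0.02], 1], [[0, 0, 0], [0, 0, -0.04], 1], [[0, 0, 0], [0, 0, -0.06], 1], [[0, 0, 0], [0, 0, -0.06], 1], [[0, 0, 0], [0, 0, -0.06], 1]]}}

```text
time: 12.15
tool_pos: [0.5505, 0.2484, 0.2582]
tcp_rot: [2.074, 2.359, 0.002]
wrist_force: [-1.6, -0.8, 4.8]
width: 0.174
```

```bash
python3 f.py
```

```text
t 12.15 tcp [-15.    0.9 258.2] F [-1.67 -0.58  4.82] M [-0.025  0.328  0.051] w 0.174 tilt [2.0737e+00 2.3590e+00 2.2000e-03]
```

Both gates are touching with almost equal load (about 9 N in total, Mx ≈ 0). I'll press on gently.

Call:
{"fn": "move_arm", "kwargs": {"deltas": [[[0, 0, 0], [0, 0, -0.02], 1], [[0, 0, 0], [0, 0, -0.04], 1], [[0, 0, 0], [0, 0, -0.06], 1], [[0, 0, 0], [0, 0, -0.06], 1]]}}

```text
time: 12.65
tool_pos: [0.5506, 0.2485, 0.2525]
tcp_rot: [2.073, 2.359, 0.003]
wrist_force: [-0.8, 0.4, 6.0]
width: 0.18
```

```bash
python3 f.py
```

```text
t 12.65 tcp [-14.9   1.  252.5] F [-0.72  0.49  5.98] M [-0.15   0.408  0.2  ] w 0.18 tilt [2.0731 2.3593 0.0029]
```

Call:
{"fn": "move_arm", "kwargs": {"deltas": [[[0, 0, 0], [0, 0, -0.02], 1], [[0, 0, 0], [0, 0, -0.04], 1], [[0, 0, 0], [0, 0, -0.06], 1], [[0, 0, 0], [0, 0, -0.06], 1]]}}

```text
time: 13.15
tool_pos: [0.5491, 0.2482, 0.2446]
tcp_rot: [-2.073, -2.358, 0.003]
wrist_force: [-4.5, 1.0, 3.1]
width: 0.18
```

```bash
python3 f.py
```

```text
t 13.15 tcp [-16.5   0.9 244.6] F [-4.35  1.52  3.11] M [ 0.042  0.854 -0.031] w 0.18 tilt [-2.0732 -2.3584  0.0027]
```

Call:
{"fn": "move_arm", "kwargs": {"deltas": [[[0, 0, 0], [0, 0, -0.02], 1], [[0, 0, 0], [0, 0, -0.04], 1], [[0, 0, 0], [0, 0, -0.04], 1]]}}

```text
time: 13.52
tool_pos: [0.5491, 0.2479, 0.2397]
tcp_rot: [-2.073, -2.358, 0.004]
wrist_force: [-5.5, -0.2, -1.3]
width: 0.172
```

```bash
python3 f.py
```

```text
t 13.53 tcp [-16.4   0.6 239.7] F [-5.49  0.49 -1.28] M [-0.01   0.991  0.057] w 0.172 tilt [-2.0732 -2.3585  0.0039]
```

Call:
{"fn": "move_arm", "kwargs": {"deltas": [[[0, 0, 0], [0, 0, -0.02], 1], [[0, 0, 0], [0, 0, -0.04], 1], [[0, 0, 0], [0, 0, -0.04], 1]]}}

```text
time: 13.9
tool_pos: [0.5492, 0.2478, 0.2351]
tcp_rot: [-2.075, -2.357, 0.004]
wrist_force: [-3.7, -0.5, -5.8]
width: 0.176
```

```bash
python3 f.py
```

```text
t 13.9 tcp [-16.4   0.4 235.1] F [-3.74 -0.01 -5.77] M [ 0.12   0.764 -0.565] w 0.176 tilt [-2.0747 -2.3569  0.004 ]
```

Call:
{"fn": "move_arm", "kwargs": {"deltas": [[[0, 0, 0], [0, 0, -0.02], 1], [[0, 0, 0], [0, 0, -0.04], 1], [[0, 0, 0], [0, 0, -0.04], 1]]}}

```text
time: 14.28
tool_pos: [0.5512, 0.2484, 0.2334]
tcp_rot: [2.073, 2.359, 0.003]
wrist_force: [-0.5, 0.2, -4.1]
width: 0.178
```

```bash
python3 f.py
```

```text
t 14.28 tcp [-14.3   0.8 233.4] F [-0.44  0.26 -4.06] M [-0.029 -0.008  0.017] w 0.178 tilt [2.0727 2.3588 0.0029]
```

Call:
{"fn": "move_arm", "kwargs": {"deltas": [[[0, 0, 0], [0, 0, -0.02], 1], [[0, 0, 0], [0, 0, -0.04], 1], [[0, 0, 0], [0, 0, -0.04], 1]]}}

```text
time: 14.65
tool_pos: [0.55, 0.2481, 0.2288]
tcp_rot: [-2.074, -2.36, 0.0]
wrist_force: [-0.1, -0.6, -3.6]
width: 0.175
```

```bash
python3 f.py
```

```text
t 14.65 tcp [-15.5   0.7 228.8] F [-0.16 -0.61 -3.63] M [-0.041 -0.058  0.014] w 0.175 tilt [-2.0741e+00 -2.3595e+00  4.0000e-04]
```

Both gates are passed and the screen hangs free again at about −4 N. Now down to the seats.

Call:
{"fn": "move_arm", "kwargs": {"deltas": [[[0, 0, 0], [0, 0, -0.03], 1], [[0, 0, 0], [0, 0, -0.06], 1], [[0, 0, 0], [0, 0, -0.09], 1], [[0, 0, 0], [0, 0, -0.09], 1], [[0, 0, 0], [0, 0, -0.09], 1]]}}

```text
time: 15.28
tool_pos: [0.5501, 0.2482, 0.2201]
tcp_rot: [-2.074, -2.359, -0.0]
wrist_force: [-0.3, -0.2, -3.6]
width: 0.174
```

```bash
python3 f.py
```

```text
t 15.28 tcp [-15.4   0.7 220.1] F [-0.29 -0.16 -3.65] M [ 0.03  -0.009  0.009] w 0.174 tilt [-2.0743e+00 -2.3594e+00 -1.0000e-04]
```

Call:
{"fn": "move_arm", "kwargs": {"deltas": [[[0, 0, 0], [0, 0, -0.01], 1], [[0, 0, 0], [0, 0, -0.02], 1], [[0, 0, 0], [0, 0, -0.02], 1]]}}

```text
time: 15.65
tool_pos: [0.55, 0.2481, 0.2179]
tcp_rot: [-2.074, -2.359, 0.0]
wrist_force: [1.2, -0.6, -4.1]
width: 0.179
```

```bash
python3 f.py
```

```text
t 15.65 tcp [-15.5   0.7 217.9] F [ 1.15 -0.76 -4.11] M [-0.014 -0.017  0.007] w 0.179 tilt [-2.0742e+00 -2.3594e+00  3.0000e-04]
```

Call:
{"fn": "move_arm", "kwargs": {"deltas": [[[0, 0, 0], [0, 0, -0.01], 1], [[0, 0, 0], [0, 0, -0.015], 1], [[0, 0, 0], [0, 0, -0.015], 1]]}}

```text
time: 16.02
tool_pos: [0.5501, 0.2482, 0.2165]
tcp_rot: [-2.074, -2.359, 0.0]
wrist_force: [0.0, -0.4, -4.4]
width: 0.177
```

```bash
python3 f.py
```

```text
t 16.02 tcp [-15.5   0.7 216.5] F [-0.02 -0.37 -4.36] M [0.018 0.021 0.024] w 0.177 tilt [-2.0742e+00 -2.3594e+00  2.0000e-04]
```

Call:
{"fn": "move_arm", "kwargs": {"deltas": [[[0, 0, 0], [0, 0, -0.01], 1], [[0, 0, 0], [0, 0, -0.01], 1], [[0, 0, 0], [0, 0, -0.01], 1]]}}

```text
time: 16.4
tool_pos: [0.5501, 0.2482, 0.2156]
tcp_rot: [-2.074, -2.359, 0.0]
wrist_force: [0.9, -0.3, -3.7]
width: 0.18
```

```bash
python3 f.py
```

```text
t 16.4 tcp [-15.4   0.7 215.6] F [ 0.85 -0.36 -3.66] M [-0.008  0.061  0.006] w 0.18 tilt [-2.0743 -2.3594  0.    ]
```

Call:
{"fn": "move_arm", "kwargs": {"deltas": [[[0, 0, 0], [0, 0, -0.01], 1], [[0, 0, 0], [0, 0, -0.01], 1], [[0, 0, 0], [0, 0, -0.01], 1]]}}

```text
time: 16.77
tool_pos: [0.5501, 0.2482, 0.2146]
tcp_rot: [-2.074, -2.359, 0.0]
wrist_force: [-0.5, 0.3, -4.2]
width: 0.182
```

```bash
python3 f.py
```

```text
t 16.77 tcp [-15.4   0.7 214.6] F [-0.47  0.34 -4.2 ] M [-0.031  0.015 -0.021] w 0.182 tilt [-2.0743e+00 -2.3594e+00  1.0000e-04]
```

Call:
{"fn": "move_arm", "kwargs": {"deltas": [[[0, 0, 0], [0, 0, -0.01], 1], [[0, 0, 0], [0, 0, -0.01], 1], [[0, 0, 0], [0, 0, -0.01], 1]]}}

```text
time: 17.15
tool_pos: [0.5503, 0.2482, 0.2139]
tcp_rot: [2.074, 2.359, 0.001]
wrist_force: [-0.8, 0.0, -1.9]
width: 0.173
```

```bash
python3 f.py
```

```text
t 17.15 tcp [-15.3   0.7 213.9] F [-0.77  0.15 -1.85] M [0.12  0.024 0.02 ] w 0.173 tilt [2.0742e+00 2.3592e+00 6.0000e-04]
```

Call:
{"fn": "move_arm", "kwargs": {"deltas": [[[0, 0, 0], [0, 0, -0.01], 1], [[0, 0, 0], [0, 0, -0.01], 1], [[0, 0, 0], [0, 0, -0.01], 1]]}}

```text
time: 17.52
tool_pos: [0.5504, 0.2481, 0.2131]
tcp_rot: [2.074, 2.359, 0.001]
wrist_force: [-0.5, -2.6, 1.2]
width: 0.175
```

```bash
python3 f.py
```

```text
t 17.52 tcp [-15.2   0.6 213.1] F [-0.85 -2.5   1.15] M [0.196 0.164 0.08 ] w 0.175 tilt [2.074e+00 2.359e+00 9.000e-04]
```

Call:
{"fn": "move_arm", "kwargs": {"deltas": [[[0.0055, 0.0007, 0], [0, 0, -0.011], 1], [[0.0055, 0.0007, 0], [0, 0, -0.011], 1], [[0.0055, 0.0007, 0], [0, 0, -0.011], 1]]}}

```text
time: 17.9
tool_pos: [0.5506, 0.2485, 0.2129]
tcp_rot: [-2.07, -2.355, -0.012]
wrist_force: [-1.9, -0.7, 5.0]
width: 0.175
```

```bash
python3 f.py
```

```text
t 17.9 tcp [-14.9   1.  212.9] F [-1.98 -0.44  4.96] M [-0.174  0.334  0.101] w 0.175 tilt [-2.0702 -2.355  -0.0117]
```

Both seats now carry about 4–5 N each. I'll ease off the excess before letting go.

Call:
{"fn": "move_arm", "kwargs": {"deltas": [[[-0.001, 0, 0], [0, 0, 0.012], 1], [[-0.001, 0, 0], [0, 0, 0.012], 1], [[-0.001, 0, 0], [0, 0, 0.012], 1], [[-0.001, 0, 0], [0, 0, 0.012], 1]]}}

```text
time: 18.4
tool_pos: [0.5504, 0.2484, 0.2129]
tcp_rot: [-2.071, -2.356, -0.009]
wrist_force: [0.7, 0.1, 2.5]
width: 0.174
```

```bash
cat > av.py <<'E'
from h import *
im,d=snap('scene','s4')
F=[];M=[]
for i in range(6):
    s=status.read_state();F.append(s['wrist_force']);M.append(s['torque']);read_camera('top')
print('F',(np.mean(F,0)@RS).round(2),'M',(np.mean(M,0)@RS).round(3))
S=st(cloud('scene',d))
for y0,y1 in((-.155,-.11),(-.11,-.05),(.05,.11),(.11,.155)):
    q=S[(abs(S[...,2]-.197)<.012)&(abs(S[...,0]+.015)<.012)&(S[...,1]>y0)&(S[...,1]<y1)]
    if len(q)>4: print(len(q),np.median(q,0).round(4),np.percentile(q[:,2],[5,95]).round(4))
cv2.imwrite('pics/c4.png',cv2.resize(cv2.imread('pics/s4.png')[130:290,330:530],(800,600)))
E
python3 f.py; python3 av.py
```

```text
t 18.4 tcp [-15.1   0.9 212.9] F [ 0.7  -0.01  2.5 ] M [ 0.097 -0.093  0.086] w 0.174 tilt [-2.0708 -2.3555 -0.0086]
F [0.95 0.42 2.53] M [ 0.177 -0.173  0.053]
50 [-0.0154 -0.126   0.1952] [0.1891 0.2056]
101 [-0.0139 -0.0811  0.1954] [0.1879 0.1999]
117 [-0.0138  0.0826  0.197 ] [0.1905 0.2006]
21 [-0.0147  0.139   0.1974] [0.194  0.2006]
```

View pics/c4.png

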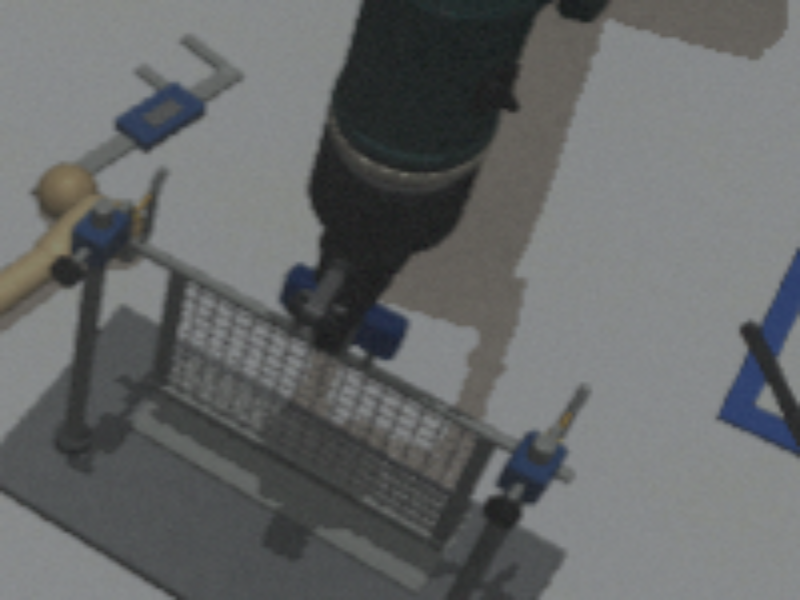

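The crop shows the rail inside both hooks, at (130,245) and (530,450), with the gates above it. Forces show both hooks loaded. I'll ease off to about zero net and then open.

Call:
{"fn": "move_arm", "kwargs": {"deltas": [[[0, 0, 0], [0, 0, 0.008], 1], [[0, 0, 0], [0, 0, 0.008], 1], [[0, 0, 0], [0, 0, 0.008], 1], [[0, 0, 0], [0, 0, 0.008], 1]]}}

```text
time: 19.25
tool_pos: [0.5499, 0.2481, 0.2131]
tcp_rot: [-2.071, -2.355, -0.006]
wrist_force: [1.3, 0.6, -1.0]
width: 0.178
```

```bash
python3 f.py
```

```text
t 19.25 tcp [-15.6   0.7 213.1] F [ 1.4   0.43 -1.02] M [ 0.257 -0.302 -0.069] w 0.178 tilt [-2.0705 -2.355  -0.0064]
```

Call:
{"fn": "move_arm", "kwargs": {"deltas": [[[0, 0, 0], [0, 0, 0], 0.2], [[0, 0, 0], [0, 0, 0], 0], [[0, 0, 0], [0, 0, 0], -0.5], [[0, 0, 0], [0, 0, 0], -0.5], [[0, 0, 0], [0, 0, 0], -0.5], [[0, 0, 0], [0, 0, 0], -0.5], [[0, 0, 0], [0, 0, 0], -0.5], [[0, 0, 0], [0, 0, 0], -0.5]]}}

```text
time: 20.25
tool_pos: [0.5501, 0.2482, 0.2134]
tcp_rot: [-2.071, -2.355, -0.007]
wrist_force: [0.8, 0.3, -0.9]
width: 0.75
```

```bash
python3 f.py
```

```text
t 20.25 tcp [-15.4   0.7 213.4] F [ 0.81  0.23 -0.89] M [-0.011 -0.014  0.026] w 0.75 tilt [-2.0706 -2.3553 -0.0071]
```

Released and free. I'll retreat straight up, then toward the robot, and look.

Call:
{"fn": "move_arm", "kwargs": {"deltas": [[[0, 0, 0], [0, 0, 0.1], -0.5], [[0, 0, 0], [0, 0, 0.3], -0.5], [[0, 0, 0], [0, 0, 0.6], -0.5], [[0, 0, 0], [0, 0, 1], -0.5]]}}

```text
time: 20.75
tool_pos: [0.5499, 0.2481, 0.3153]
tcp_rot: [-2.071, -2.355, -0.007]
wrist_force: [0.4, 0.5, 0.7]
width: 0.748
```

Call:
{"fn": "move_arm", "kwargs": {"deltas": [[[0, 0, 0], [-0.2, 0, 0.2], -0.5], [[0, 0, 0], [-0.5, -0.3, 0.4], -0.5], [[0, 0, 0], [-0.8, -0.6, 0.4], -0.5], [[0, 0, 0], [-0.8, -1, 0.4], -0.5], [[0, 0, 0], [-0.8, -1, 0.4], -0.5], [[0, 0, 0], [-0.8, -1, 0.4], -0.5], [[0, 0, 0], [-0.8, -1, 0.4], -0.5]]}}

```text
time: 21.62
tool_pos: [0.4704, 0.149, 0.3539]
tcp_rot: [-2.07, -2.356, -0.008]
wrist_force: [0.4, 0.5, -0.9]
width: 0.748
```

```bash
python3 - <<'E'
from h import *
print(status.read_state()['time'])
for n,f in(('scene','s5'),('top','t5')):
    im,d=snap(n,f);S=st(cloud(n,d))
    for y0,y1 in((-.15,-.133),(-.11,-.05),(.05,.11),(.133,.15)):
        q=S[(abs(S[...,2]-.197)<.01)&(abs(S[...,0]+.015)<.008)&(S[...,1]>y0)&(S[...,1]<y1)]
        if len(q)>2: print(n,len(q),np.median(q,0).round(4))
cv2.imwrite('pics/c5.png',np.hstack([cv2.resize(cv2.imread('pics/s5.png')[130:290,330:490],(400,400)),cv2.resize(cv2.imread('pics/t5.png')[130:290,150:310],(400,400))]))
E
```

```text
21.625
scene 97 [-0.0147 -0.081   0.196 ]
scene 115 [-0.0148  0.0823  0.197 ]
scene 14 [-0.0147  0.1401  0.1971]
top 13 [-0.0151 -0.1384  0.1965]
top 53 [-0.0142 -0.0854  0.1968]
```

View pics/c5.png

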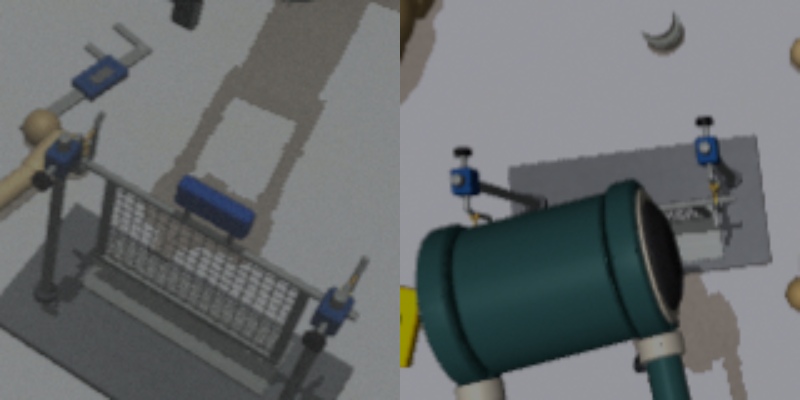

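The screen hangs level in both hooks, rail surface at about 196–197 mm, with the gates shut above it. The bone, caliper and jar are unmoved. I'm handing it in.

```bash
python3 -c "
from h import *
print(order.finish_job())"
```

```text
the job is handed in; nothing more can be done
None
```

The drying screen is hanging on both hooks of the stand, and I handed the job in at about 22 s.

- **Picking up and pressing in:** I took the screen out of the drainer by its blue handle and brought it in from the front of the stand. I pressed it past both gates with about 5 N per hook, then lowered it in steps of about 1 mm to the hook bottoms.
- **Feeling the hooks:** The left hook touched first. With a tilt of about 0.5° both hooks carried, at roughly 4–5 N each, estimated from the wrist force and moment. I eased that off to nearly nothing and let go.
- **Last checks:** After letting go, the wrist force was within sensor noise. The last pictures show the rail level, with its top at about 196–197 mm at both ends. That fits the seats I felt at about 193 mm. The gates look shut above the rail. The caliper, the jar and the visible end of the bone look unmoved.
- **Not fully settled:** During the press the gates pushed the rail forward with up to 5.5 N in total, which went away once both were passed. In the last reading before I let go, a moment of about 0.26 N·m was left at the wrist, so the load was not evenly shared just then. I did not do an upward pull test on the gates.

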